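# Lock a parts bin into its dock with the long T-key

## Robot

A 6-joint arm with a two-finger parallel gripper is mounted at the origin on the work surface. World frame = base frame: x ahead of the robot, y to its left, z up, the work surface at z = 0. Lengths are in m, angles in rad, forces in N, time in s.
With the tool pointing down it reaches from about 0.4 to 0.825 m from the base axis. Payload 7 kg.
Tool frame: the origin (TCP) lies on the centre line of the jaws, within the pads' length; the fingertips stand tip_reach ahead of it and the grasp point (between the pads) is the TCP (tip_reach is the distance from the TCP to the fingertips, in m); z points along the fingers, y is the line along which they close (so a half turn about z gives the same grasp; the last joint's range is limited). The gripper opens to 88 mm and grips with 3 to 60 N. Pads are 19 mm wide; open, the fingers measure 130 mm over their backs; the gripper's body (78 mm by 193 mm) begins 47 mm behind the grasp point.
Start: joints at [1.48, 0.359, 0.012, 0, -1.224, -0.288], TCP at [0.25, 0.627, 0.224] pointing down, gripper open.
Joint ranges: [-3.07, 3.07], [-1.43, 2.12], [-1.02, 1.25], [-3.03, 1.67], [-3.05, -0], [-3.03, 3.03]. Speed limits (rad/s): [2.39, 2.39, 3.01, 3.14, 3.14, 3.14].

## Interface

Orientations are given as [roll, pitch, yaw] about the fixed x, y, z axes, in that order (R = Rz(yaw) Ry(pitch) Rx(roll)).
In Python, from station import get_state, grab_frame, calibration, job_done, find_in, mark_of, tip_reach gives the robot as it stands.
- The arm moves only by the shell command python3 -m handwheel 'ROWS' [OPENING] [FORCE]. ROWS is JSON, a list of rows, each an object with "delta_pos": the shift along the world's x, y, z in units of 30 mm (1.0 is 30 mm), a list of three; "dr": the turn, a rotation vector about the world's x, y, z in degrees, a list of three. In form: [{"delta_pos": [tx, ty, tz], "dr": [rx, ry, rz]}, ...]. A call has 1 to 10 rows; each row shifts and turns the commanded pose from where the row before left it; what a row does not reach is not made up. A row lasts 1/10 s, in which the tool goes at most 50 mm and 8.59 degrees, less where a joint would pass 70% of its speed; a pose out of reach is approached as far as the arm can. A call is refused whole if a number of a shift passes 1 or a number of a turn 8.59, either way. A call with a gripper value outside its range is refused whole. OPENING is the closure, from -1 (fully open) to 1 (shut), set as the call begins (- or left out, the last holds). The fingers move at their own pace and stop on an object; FORCE is the grip in N (left out, the last holds). Time passes only in rows, so rows that do not move let the fingers close. It gives the time, the measured TCP pose, the force, the opening and the grip force at its end, in the units of the state.
- get_state(): the state, without advancing time (a new reading comes with each control period).
- grab_frame(name): name is "scene" or "side" or "wrist"; returns the picture (384x512x3 uint8, red, green, blue); there is no depth.
- calibration(name): a dict with "fx", "fy", "cx", "cy" (pixels), "k1" (the pictures are not rectified: a ray, as slopes to the right and down, at radius r is drawn at 1 + k1 r^2 times it, then the intrinsics apply), "extrinsics" (4x4, takes a point from world to camera coordinates). Camera axes: x right, y down, z forward; pixel columns grow to the right and rows downward; lengths in m; the calibration is good to about 2 mm. A picture is of the moment at which its call begins: read the wrist's pose just before it. calibration takes no time and is no camera call; for the wrist camera it gives the pose at the moment of the call.
- job_done(): hands the job in; it is judged then, once.
Trained networks look in the newest picture that a camera, given by its name, has taken for a name from the list of things; names that differ only in an ending like _2 or _b are one class to them, and where a whole thing is asked for, a point or a joint stands for the part that bears it (a point fixed in the world has none). Each returns a list of dicts, best first, with "conf" (0 to 1); they miss things now and then, are a little off and sometimes report something else, mostly with a low value. They report only what shows in the picture. A call takes as long as a camera call. They do not tell look-alikes from the thing itself.
- find_in(camera, query): "location" ([column, row] in pixels, amid what is visible of it).
- mark_of(camera, query): "location" ([column, row] in pixels: a listed point, or the origin of a listed thing).
The state is a dict: "t": time; "q": joint angles; "qd": joint speeds; "joint_efforts": joint torques, N m; "eef_pos": TCP position; "ee_rot": TCP orientation; "force": force on the tool from outside, world axes, zero at the start; "moment": the same for the moment, N m; "width": finger opening in m; "gripper_force": force on a finger pad.
Only numpy, scipy, OpenCV 4.12 (cv2) and the standard library are available. Lean on these libraries where they do the work, as an engineer would, in place of code of your own. Each camera call takes 0.05 s, during which the arm holds its last target. There are 200 camera calls.

## Task

Lock the parts bin into its dock: take the orange-handled T-key from the blue stand, lower it down the deep bore of the grey lock tower until its socket is fully seated on the square stem at the bottom, and turn it clockwise (seen from above) until the red tongue is fully out over the bin's rim. Feel for the square gently, never forcing the key down or against the stop (well under 50 N), then let go and leave the key standing seated in the bore, with the other things on the counter left where they are.

Things in the scene. Friction and masses are not known exactly. Their poses are not given: they have to be found in the camera images.
- key: T-key, 0.3 kg; origin at the centre of its socket's lower rim, z up. Square socket open downwards: 21 mm outside, 15 inside, 26 deep, sides along x, y. Round 12 mm shank with a black guide collar 30 mm wide, 66 to 78 mm up. Orange crossbar along x: 96 mm long, 14 wide, 16 high, centre 150 mm up. Fits a square at four angles 90 deg apart. Starts in the stand, bar within 6 deg of the stand's x.
- stand: Fixed blue key stand, 70 x 70 x 55 mm on a 100 mm square foot plate. Origin: centre of the underside, z up. A 23 mm square hole in its top, 45 mm deep (floor 10 mm above the counter), holds the key's socket loosely.
- dock: Fixed; origin on the counter under the lock tower's axis, z up. Grey tower 80 x 80 mm, 100 mm high, centred there; round vertical bore in its top, 36 mm wide, 88 mm deep. A fixed dark parts bin, 100 x 85 x 74 mm high, on the tower's +y side. At the bottom of the bore, 12 mm above the counter, stands a brass stem: 22 mm of square, 12.5 mm across, topped by a round pilot 13.4 mm wide, 8 mm high, its upper 6 mm tapering to 5 mm.
- mouth (a point): Centre of the bore's mouth, 100 mm above the counter, on the stem's axis; axes as the dock. The stem's square may stand at any angle to the dock's axes; this is not measured. The socket drops over it only when the squares agree within about 12 degrees, rubbing as it goes down (5 to 10 N); else its rim stands on the square's top, 34 mm above the counter, round the pilot.
- stem_top (a point): Tip of the stem's pilot, on the stem's axis, 42 mm above the counter, 58 mm below the mouth; axes as the dock (does not turn with the stem). Fully seated, the key's origin is 26 mm below this point and its crossbar's centre 166 mm above the counter.
- tongue (a joint): Travel in m of the red tongue, 50 mm wide, 9 thick, sliding from the tower's +y face over the bin's rim, 82 mm above the counter: 0 in (start), 0.024 fully out. The stem drives it in step: 90 degrees of clockwise turn take it from in to fully out, where there is a hard stop. It stays where left.
- stem (a joint): Turn in rad of the square stem clockwise (from above) from its own start: 0 at the start, 1.57 at the hard stop, tongue fully out (the other way it stops at -0.2). It tells nothing of how the square stands to the dock. Turning takes about 0.1 N m; the socket has up to 12 degrees of play either way on it before it bites.
- glue: Bystander: white glue bottle with a red cap, 44 mm diameter, 85 mm high; origin at the centre of its underside.
- carton: Bystander: closed cardboard carton, 90 x 120 x 55 mm; origin at the centre of its underside.
- tape: Bystander: roll of brown tape lying flat, 100 mm diameter, 45 mm high; origin at the centre of its underside.
- tray: Bystander: empty dark parts tray, 100 x 130 x 50 mm; origin at the centre of its underside.
Mind the look-alikes: they are no part of the job. What is shaped like the key but pink is not meant. What is shaped like the dock but green is not meant.

How it is judged:
On the way, in this order (a step that is already met when the one before it is completed fails the run):
1. the key's socket is seated on the stem at the bottom of the bore, the tongue still drawn in (z of key in the frame of stem_top below -0.018 m and horizontal distance between key and stem_top below 0.006 m and angle between key's own z axis and vertical below 0.12 rad and value of joint tongue below 0.004 m), for 0.2 s.
2. the tongue is run out with the key seated (z of key in the frame of stem_top below -0.018 m and horizontal distance between key and stem_top below 0.006 m and angle between key's own z axis and vertical below 0.12 rad and value of joint tongue above 0.02 m), for 0.2 s.
At the end, for the whole second after the job is handed in: The tongue is out by more than 20 of its 24 mm, and the key is left standing at rest in the bore, its socket's rim at least 18 mm below the stem's tip (fully seated is 26), within 6 mm of its axis and within 0.12 rad of upright; nothing is held (all of step 2 and linear speed of key below 0.02 m/s); the robot touches nothing.
It fails at once if the key is forced: more than 50 N between the key and the dock with its stem (contact force between key and dock above 50 N or contact force between key and stem above 50 N).
It fails at once if the glue is moved by more than 30 mm (distance of glue from where it was at the start of the episode above 0.03 m).
It fails at once if the carton is moved by more than 30 mm (distance of carton from where it was at the start of the episode above 0.03 m).
It fails at once if the tape is moved by more than 30 mm (distance of tape from where it was at the start of the episode above 0.03 m).
It fails at once if the tray is moved by more than 30 mm (distance of tray from where it was at the start of the episode above 0.03 m).
It also fails if it takes over 64 s, if anything falls off the work surface, if the arm or the gripper's body presses on something with over 40 N, if the wrist force passes 120 N, or if a joint passes its speed limit or range.

## Working session

There is one attempt and no reset: what is moved stays moved. The work goes in short steps, Python scripts to look and compute and a shell command to move; the robot and the scene stay as the last step left them, time stands still between calls to the robot, and variables do not carry over. Pictures are saved under pics/ and viewed, at most 10 in all, crops included, and the job is handed in when it is done.

```bash
mkdir -p pics; ls; cat > h.py <<'E'
import numpy as np, cv2
from station import *
def cal(n):
    c=calibration(n); return c, np.array(c["extrinsics"])
def ray(c,T,px):
    d=np.array([(px[0]-c["cx"])/c["fx"],(px[1]-c["cy"])/c["fy"]]); u=d.copy()
    for _ in range(20): u=d/(1+c["k1"]*(u@u))
    R,t=T[:3,:3],T[:3,3]
    v=R.T@np.array([u[0],u[1],1]); return -R.T@t, v/np.linalg.norm(v)
def atz(c,T,px,z):
    o,v=ray(c,T,px); return o+v*(z-o[2])/v[2]
def proj(c,T,p):
    q=T[:3,:3]@np.array(p)+T[:3,3]; u=q[:2]/q[2]; u=u*(1+c["k1"]*(u@u))
    return np.array([c["fx"]*u[0]+c["cx"],c["fy"]*u[1]+c["cy"]])
def tri(rs):
    A=np.zeros((3,3));b=np.zeros(3)
    for o,v in rs:
        P=np.eye(3)-np.outer(v,v);A+=P;b+=P@o
    return np.linalg.solve(A,b)
def save(im,f): cv2.imwrite(f,cv2.cvtColor(im,cv2.COLOR_RGB2BGR))
E
python3 - <<'E'
from h import *
np.set_printoptions(precision=4,suppress=True)
ims=[]
for n in ["scene","side"]:
    im=grab_frame(n); np.save(n,im); ims.append(im)
    for q in ["key","stand","dock","mouth","stem_top"]:
        print(n,q,[(np.round(d["location"],1).tolist(),round(d["conf"],2)) for d in mark_of(n,q)])
    c,T=cal(n); print((-T[:3,:3].T@T[:3,3]), c["fx"],c["k1"])
save(np.vstack([ims[0],ims[1]])[:, :],"pics/a.png")
save(cv2.resize(np.hstack(ims),(800,300)),"pics/b.png")
for i,n in enumerate(["scene","side"]): save(ims[i],f"pics/{n}0.png")
s=get_state(); print(s, tip_reach)
E
```

```text
pics
scene key [([369.6, 272.5], 0.89), ([336.6, 239.7], 0.8)]
scene stand [([333.0, 237.8], 0.66)]
scene dock [([223.9, 171.7], 0.82), ([243.8, 120.8], 0.79), ([225.7, 160.6], 0.53), ([335.0, 239.8], 0.18)]
scene mouth [([225.2, 158.7], 0.9), ([240.6, 102.4], 0.79)]
scene stem_top [([222.4, 167.1], 0.75), ([241.1, 112.4], 0.56)]
[1.2357 0.4016 1.4307] 480.9178861134548 -0.04329045724161386
side key [([177.2, 329.2], 0.68), ([213.8, 283.6], 0.61)]
side stand [([213.3, 286.1], 0.93)]
side dock [([273.7, 176.9], 0.86), ([347.1, 179.2], 0.59)]
side mouth [([272.7, 148.7], 0.95), ([349.2, 156.8], 0.81), ([213.8, 289.1], 0.71)]
side stem_top [([350.1, 164.5], 0.91), ([270.0, 164.2], 0.83), ([274.4, 150.6], 0.68)]
[0.1798 0.7204 1.0168] 432.7946404433584 -0.033289047330741915
{'t': 0.6, 'q': array([ 1.4801,  0.3586,  0.0119, -0.    , -1.2241, -0.2881]), 'qd': array([ 0.0001, -0.0002,  0.0011, -0.0025, -0.0003, -0.0001]), 'joint_efforts': array([  0.0016, -58.1989,  29.3177,   6.9996,   0.0123,  -0.    ]), 'eef_pos': array([0.2496, 0.6271, 0.224 ]), 'ee_rot': array([ 3.1416, -0.    , -0.3788]), 'force': array([-0.2328,  0.6265, -0.2575]), 'moment': array([-0.0377,  0.0444, -0.001 ]), 'gripper_force': 0.0, 'width': 0.08748560823481608} 0.019
```

View pics/scene0.png

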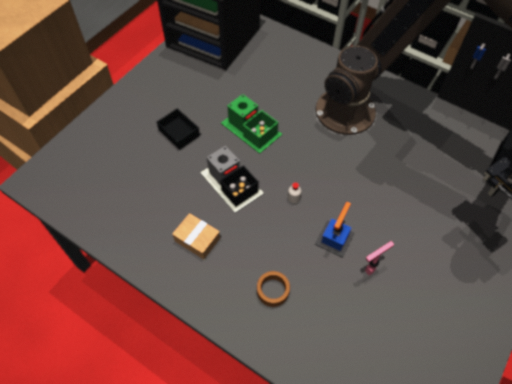

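View pics/side0.png

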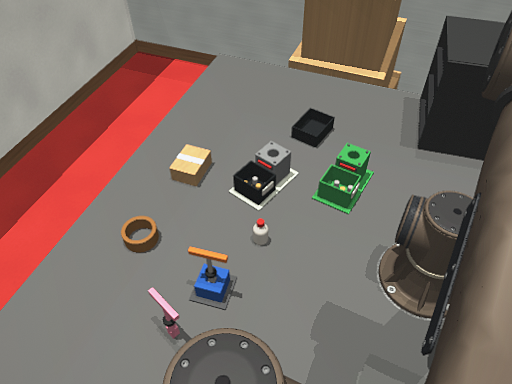

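The scene picture shows two candidates each:
- **Keys:** the orange-handled key in the blue stand at scene (341,218), side (209,254), and the pink one at scene (378,252), side (164,305). The orange one is meant.
- **Docks:** the grey tower at scene (224,158), side (273,150), and the green one at scene (243,105), side (354,155). The grey one is meant.

Next I'll measure coarsely and confirm with one crop.

```bash
python3 - <<'E'
from h import *
np.set_printoptions(precision=4,suppress=True)
S,D=np.load("scene.npy"),np.load("side.npy")
cs,Ts=cal("scene");cd,Td=cal("side")
for im,c,T,n,roi in [(S,cs,Ts,"scene",(320,195,365,245)),(D,cd,Td,"side",(180,240,240,270))]:
    h=cv2.cvtColor(im,cv2.COLOR_RGB2HSV); m=cv2.inRange(h,(5,150,120),(20,255,255))
    k=np.zeros_like(m);k[roi[1]:roi[3],roi[0]:roi[2]]=m[roi[1]:roi[3],roi[0]:roi[2]]
    p=cv2.findNonZero(k); r=cv2.minAreaRect(p); b=cv2.boxPoints(r); ctr=np.array(r[0])
    e=b[0]-b[1],b[1]-b[2]; L=max(e,key=lambda v:v@v)
    A,B=[atz(c,T,ctr+s*L/2,.16) for s in(1,-1)]
    d=A-B; print(n,r[0],r[1],"ctr",atz(c,T,ctr,.16),"len",np.linalg.norm(d),"yaw",np.degrees(np.arctan2(d[1],d[0]))%180)
for nm,a,b,z in [("mouth",(225.2,158.7),(272.7,148.7),.1),("stand",(333,237.8),(213.3,286.1),0),("dock",(223.9,171.7),(273.7,176.9),0)]:
    print(nm,atz(cs,Ts,a,z),atz(cd,Td,b,z),tri([ray(cs,Ts,a),ray(cd,Td,b)]))
for q in ["glue","carton","tape","tray"]:
    f=mark_of("side",q)[0]; print(q,f["location"],f["conf"],atz(cd,Td,f["location"],0))
for nm,px in [("pink",(174,333)),("green",(354,155)),("bin",(256,180))]: print(nm,atz(cd,Td,px,.05))
a=cv2.resize(S[90:270,200:400],None,fx=2,fy=2.5); b=cv2.resize(D[130:340,140:300],(400,450))
save(np.hstack([cv2.resize(a,(400,450)),b]),"pics/crop.png")
E
```

```text
scene (342.184326171875, 214.81936645507812) (4.893388748168945, 28.15208625793457) ctr [0.5068 0.2339 0.16  ] len 0.09851337192959111 yaw 7.035181319451708
side (207.27049255371094, 253.97540283203125) (39.79558181762695, 7.157479286193848) ctr [0.5101 0.2298 0.16  ] len 0.09769344793649187 yaw 6.0529782684617786
mouth [ 0.5037 -0.2072  0.1   ] [ 0.5149 -0.2351  0.1   ] [ 0.5093 -0.2049  0.1201]
stand [0.5085 0.229  0.    ] [0.512  0.2243 0.    ] [0.5106 0.2284 0.0056]
dock [ 0.4976 -0.2234  0.    ] [ 0.5013 -0.2122  0.    ] [ 0.5004 -0.2192 -0.0011]
glue [262.1, 241.3] 0.91 [0.4438 0.0415 0.    ]Traceback (most recent call last):
  File "<stdin>", line 15, in <module>
IndexError: list index out of range
```

```bash
python3 -m handwheel '[{"delta_pos":[0.6,-0.9,0.6],"dr":[0,0,2]},{"delta_pos":[0.6,-0.9,0.6],"dr":[0,0,2]},{"delta_pos":[0.6,-0.9,0.6],"dr":[0,0,2]},{"delta_pos":[0.6,-0.9,0.6],"dr":[0,0,2]},{"delta_pos":[0.6,-0.9,0.6],"dr":[0,0,2]},{"delta_pos":[0.6,-0.9,0.6],"dr":[0,0,2]},{"delta_pos":[0.6,-0.9,0],"dr":[0,0,2]}]' -1 && python3 -m handwheel '[{"delta_pos":[0.6,-0.9,0],"dr":[0,0,2]},{"delta_pos":[0.6,-0.9,0],"dr":[0,0,2]},{"delta_pos":[0.6,-0.9,0],"dr":[0,0,2]},{"delta_pos":[0.6,-0.9,0],"dr":[0,0,2]},{"delta_pos":[0.6,-0.9,0],"dr":[0,0,2]},{"delta_pos":[0.6,-0.9,0],"dr":[0,0,2]},{"delta_pos":[0.6,-0.9,0],"dr":[0,0,2]},{"delta_pos":[0.2,-0.6,0],"dr":[0,0,0]},{"delta_pos":[0,0,0],"dr":[0,0,0]},{"delta_pos":[0,0,0],"dr":[0,0,0]}]'
python3 - <<'E'
from h import *
np.set_printoptions(precision=4,suppress=True)
S,D=np.load("scene.npy"),np.load("side.npy")
im=grab_frame("wrist"); c,T=cal("wrist"); s=get_state(); print(s["eef_pos"],s["ee_rot"],s["q"],s["t"]); np.save("w1",im)
print(T, proj(c,T,[.508,.231,.168]))
a=cv2.resize(S[90:270,200:400],(400,300)); b=cv2.resize(D[130:340,140:300],(400,300))
save(np.vstack([np.hstack([a,b]),np.hstack([cv2.resize(im,(400,300)),a*0])]),"pics/crop.png")
E
```

```text
t: 1.4
eef_pos: [0.3769, 0.4377, 0.3352]
ee_rot: [-3.137, -0.002, -0.133]
force: [0.8, 1.2, 0.7]
width: 0.0874
gripper_force: 0.0
t: 2.4
eef_pos: [0.5077, 0.2309, 0.3322]
ee_rot: [-3.141, -0.0, 0.109]
force: [0.5, 0.5, -0.4]
width: 0.0879
gripper_force: 0.0
[0.5075 0.2314 0.3321] [-3.1413 -0.0002  0.1096] [ 0.7786  0.1128 -0.0691 -0.0001 -1.3886  0.9018] 2.45
[[ 0.1078 -0.9942 -0.0015  0.176 ]
 [-0.9567 -0.1042  0.2718  0.4468]
 [-0.2704 -0.0279 -0.9623  0.6376]
 [ 0.      0.      0.      1.    ]] [255.7696 172.9944]
```

View pics/crop.png

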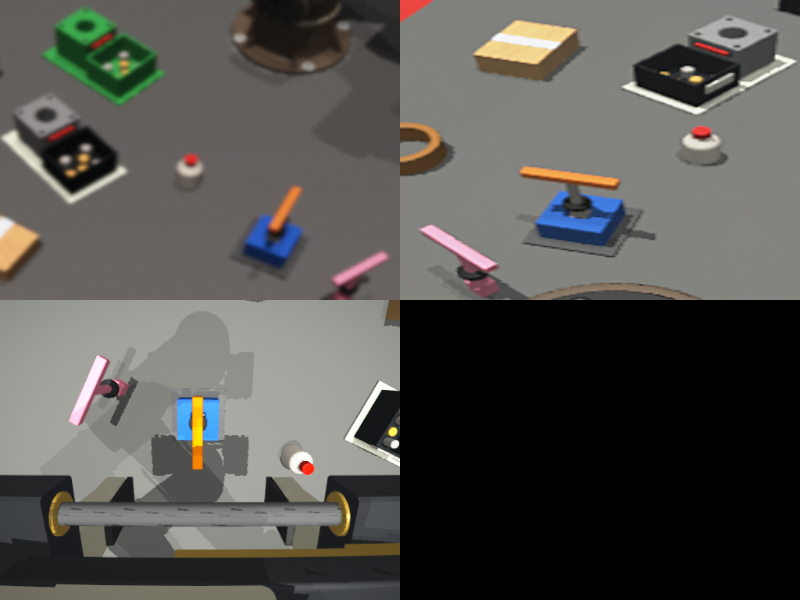

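The crop confirms the orange key in the blue stand: in the full-size wrist image it is at about (252,170). The pink one lies to its left. I'll measure the bar from the wrist view.

```bash
python3 - <<'E'
from h import *
np.set_printoptions(precision=4,suppress=True)
im=np.load("w1.npy"); c,T=cal("wrist")
h=cv2.cvtColor(im,cv2.COLOR_RGB2HSV); m=cv2.inRange(h,(8,150,150),(28,255,255)); m[230:]=0; m[:100]=0; m[:,:200]=0;m[:,300:]=0
r=cv2.minAreaRect(cv2.findNonZero(m)); b=cv2.boxPoints(r); print(r)
P=np.array([atz(c,T,p,.168) for p in b]); print(P, P.mean(0))
e=[P[0]-P[1],P[1]-P[2]]; L=max(e,key=np.linalg.norm); print([np.linalg.norm(x) for x in e],np.degrees(np.arctan2(L[1],L[0]))%180)
E
```

```text
((252.5, 169.5), (93.0, 13.0), 90.0)
[[0.5562 0.2458 0.168 ]
 [0.5575 0.2333 0.168 ]
 [0.4627 0.2227 0.168 ]
 [0.4612 0.2361 0.168 ]] [0.5094 0.2345 0.168 ]
[np.float64(0.012561972155028628), np.float64(0.0954189748926695)] 6.378472455062392
```

```bash
python3 -m handwheel '[{"delta_pos":[0.06,0.1,-1],"dr":[0,0,0]},{"delta_pos":[0,0,-1],"dr":[0,0,0]},{"delta_pos":[0,0,-1],"dr":[0,0,0]},{"delta_pos":[0,0,-1],"dr":[0,0,0]},{"delta_pos":[0,0,-1],"dr":[0,0,0]},{"delta_pos":[0,0,-0.7],"dr":[0,0,0]},{"delta_pos":[0,0,0],"dr":[0,0,0]},{"delta_pos":[0,0,0],"dr":[0,0,0]}]' && python3 -m handwheel '[{"delta_pos":[0,0,0],"dr":[0,0,0]},{"delta_pos":[0,0,0],"dr":[0,0,0]},{"delta_pos":[0,0,0],"dr":[0,0,0]},{"delta_pos":[0,0,0],"dr":[0,0,0]},{"delta_pos":[0,0,0],"dr":[0,0,0]},{"delta_pos":[0,0,0],"dr":[0,0,0]},{"delta_pos":[0,0,0],"dr":[0,0,0]},{"delta_pos":[0,0,0],"dr":[0,0,0]}]' 1 30
```

```text
t: 3.25
eef_pos: [0.5095, 0.2349, 0.1616]
ee_rot: [3.141, -0.0, 0.111]
force: [1.0, -0.6, 0.3]
width: 0.0878
gripper_force: 0.0
t: 4.05
eef_pos: [0.5094, 0.2341, 0.161]
ee_rot: [-3.142, 0.0, 0.11]
force: [0.6, -0.1, 0.6]
width: 0.0294
gripper_force: 0.0
```

```bash
python3 -m handwheel '[{"delta_pos":[0,0,0],"dr":[0,0,0]},{"delta_pos":[0,0,0],"dr":[0,0,0]},{"delta_pos":[0,0,0],"dr":[0,0,0]},{"delta_pos":[0,0,0],"dr":[0,0,0]},{"delta_pos":[0,0,0],"dr":[0,0,0]}]' && python3 -m handwheel '[{"delta_pos":[0,0,0.3],"dr":[0,0,0]},{"delta_pos":[0,0,0.6],"dr":[0,0,0]},{"delta_pos":[0,0,0.6],"dr":[0,0,0]},{"delta_pos":[0,0,1],"dr":[0,0,0]},{"delta_pos":[0,0,1],"dr":[0,0,0]},{"delta_pos":[0,0,1],"dr":[0,0,0]},{"delta_pos":[0,0,1],"dr":[0,0,0]},{"delta_pos":[0,0,0],"dr":[0,0,0]},{"delta_pos":[0,0,0],"dr":[0,0,0]}]'
```

```text
t: 4.55
eef_pos: [0.5094, 0.2341, 0.161]
ee_rot: [3.142, 0.0, 0.11]
force: [0.0, -0.3, -0.4]
width: 0.013
gripper_force: 30.0
t: 5.45
eef_pos: [0.5092, 0.2342, 0.3266]
ee_rot: [-3.14, -0.0, 0.11]
force: [-0.9, 0.8, -4.2]
width: 0.0134
gripper_force: 30.0
```

```bash
python3 -m handwheel '[{"delta_pos":[0,-0.5,0],"dr":[0,0,0]},{"delta_pos":[0,-0.9,0],"dr":[0,0,0]},{"delta_pos":[0,-0.9,0],"dr":[0,0,0]},{"delta_pos":[0,-1,0],"dr":[0,0,0]},{"delta_pos":[0,-1,0],"dr":[0,0,0]},{"delta_pos":[0,-1,0],"dr":[0,0,0]},{"delta_pos":[0,-1,0],"dr":[0,0,0]},{"delta_pos":[0,-1,0],"dr":[0,0,0]},{"delta_pos":[0,-1,0],"dr":[0,0,0]},{"delta_pos":[0,-1,0],"dr":[0,0,0]}]' && python3 -m handwheel '[{"delta_pos":[0,-1,0],"dr":[0,0,0]},{"delta_pos":[0,-0.9,0],"dr":[0,0,0]},{"delta_pos":[0,-0.6,0],"dr":[0,0,0]},{"delta_pos":[0,-0.3,0],"dr":[0,0,0]},{"delta_pos":[0,0,0],"dr":[0,0,0]},{"delta_pos":[0,0,0],"dr":[0,0,0]},{"delta_pos":[0,0,0],"dr":[0,0,0]}]'
python3 - <<'E'
from h import *
np.set_printoptions(precision=4,suppress=True)
c,T=cal("wrist"); im=grab_frame("wrist"); np.save("w2",im);np.save("T2",T); print(get_state()["q"])
for q in ["mouth","stem_top","dock"]:
    for d in mark_of("wrist",q)[:3]: print(q,d["location"],round(d["conf"],2),atz(c,T,d["location"],{"mouth":.1,"stem_top":.042,"dock":0}[q]))
save(cv2.resize(im,(800,600)),"pics/w2.png")
E
```

```text
t: 6.45
eef_pos: [0.5082, -0.0466, 0.3248]
ee_rot: [3.142, 0.002, 0.11]
force: [0.5, -0.2, -2.8]
width: 0.0135
gripper_force: 30.0
t: 7.15
eef_pos: [0.5093, -0.1283, 0.3258]
ee_rot: [-3.141, 0.0, 0.111]
force: [-0.7, -0.1, -2.3]
width: 0.0134
gripper_force: 30.0
[ 0.1272  0.0581 -0.1436 -0.0002 -1.3692  1.5545]
mouth [323.0, 169.8] 0.58 [ 0.5085 -0.2097  0.1   ]
stem_top [316.3, 157.8] 0.68 [ 0.5129 -0.2113  0.042 ]
dock [308.6, 155.9] 0.57 [ 0.5078 -0.208   0.    ]
```

View pics/w2.png

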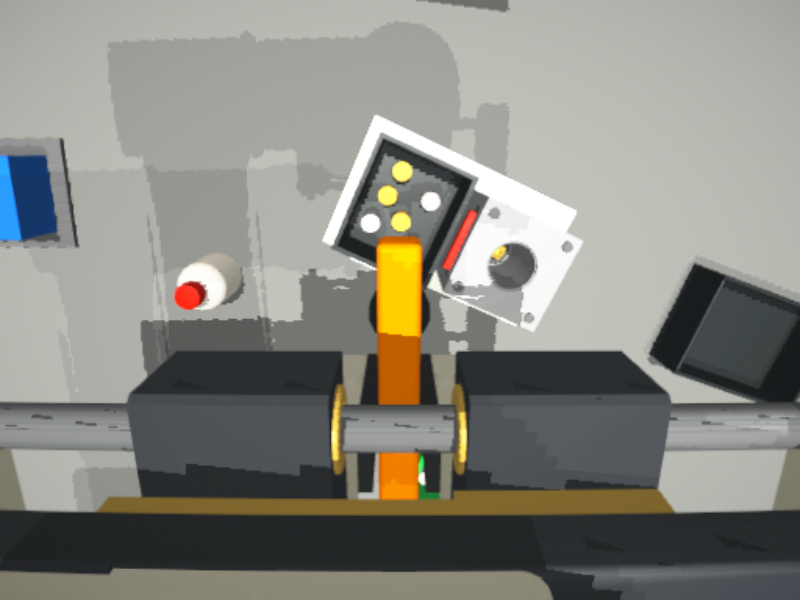

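The grey dock's bore mouth is at about (512,266) in the enlarged view, which is (327.7,170) at full size, with the brass stem inside. The four screws are centred on the same place. The key hangs straight in the jaws.

```bash
python3 - <<'E'
from h import *
np.set_printoptions(precision=4,suppress=True)
c,_=cal("wrist"); T=np.load("T2.npy"); im=np.load("w2.npy")
g=cv2.cvtColor(im,cv2.COLOR_RGB2GRAY); 
m=(g<150).astype(np.uint8); m2=np.zeros_like(m); cv2.circle(m2,(328,170),19,1,-1); m=m*m2
n,l,st,ce=cv2.connectedComponentsWithStats(m)
for i in range(1,n):
    if st[i,4]>80: print(st[i],ce[i])
cnt=max(cv2.findContours(m,cv2.RETR_EXTERNAL,cv2.CHAIN_APPROX_NONE)[0],key=len)
e=cv2.fitEllipse(cv2.convexHull(cnt)); print(e,atz(c,T,e[0],.1))
sc=np.array([(494,213),(568,246),(528,317),(458,286)])/1.5625-.25
P=np.array([atz(c,T,p,.1) for p in sc]); print(P,P.mean(0))
hsv=cv2.cvtColor(im,cv2.COLOR_RGB2HSV); b=cv2.inRange(hsv,(15,100,100),(35,255,255))*m2; p=cv2.findNonZero(b)
if p is not None: print(p.reshape(-1,2).min(0),p.reshape(-1,2).max(0),[atz(c,T,p.reshape(-1,2).mean(0),z) for z in (.042,)])
# fixed cams
for n,px in [("scene",None),("side",None)]:
    I=np.load(n+".npy"); cc,TT=cal(n); print(n,proj(cc,TT,P.mean(0)))
save(cv2.resize(im[130:210,290:370],(600,600),interpolation=cv2.INTER_CUBIC),"pics/bore.png")
E
```

```text
[313 156  30  31 643] [327.9129 171.2706]
((327.4875793457031, 170.61692810058594), (28.571611404418945, 32.16053009033203), 37.564517974853516) [ 0.5081 -0.2152  0.1   ]
[[ 0.5472 -0.1949  0.1   ]
 [ 0.5289 -0.2548  0.1   ]
 [ 0.4698 -0.2344  0.1   ]
 [ 0.4887 -0.1761  0.1   ]] [ 0.5087 -0.2151  0.1   ]
[315 157] [323 165] [array([ 0.5085, -0.2159,  0.042 ])]
scene [222.4745 158.6307]
side [272.3651 153.2488]
```

View pics/bore.png

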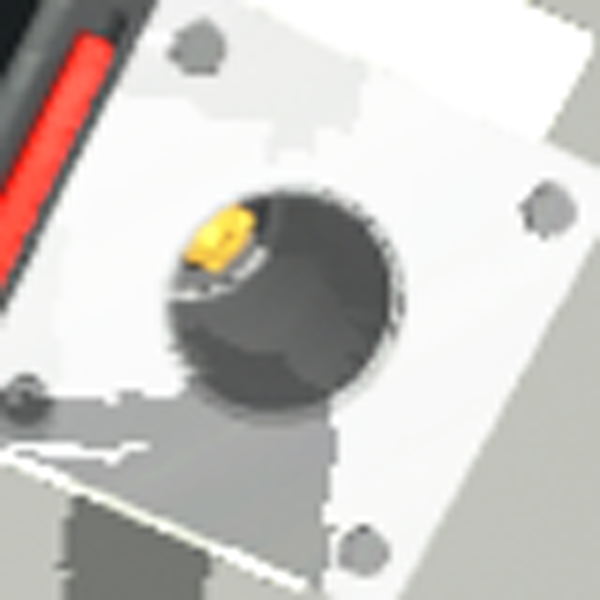

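```bash
python3 -m handwheel '[{"delta_pos":[0,-0.5,0],"dr":[0,0,0]},{"delta_pos":[0,-1,0],"dr":[0,0,0]},{"delta_pos":[0,-1,0],"dr":[0,0,0]},{"delta_pos":[-0.03,-0.4,0],"dr":[0,0,0]},{"delta_pos":[0,0,-0.6],"dr":[0,0,0]},{"delta_pos":[0,0,-0.8],"dr":[0,0,0]},{"delta_pos":[0,0,-0.6],"dr":[0,0,0]},{"delta_pos":[0,0,0],"dr":[0,0,0]},{"delta_pos":[0,0,0],"dr":[0,0,0]},{"delta_pos":[0,0,0],"dr":[0,0,0]}]'
python3 - <<'E'
from h import *
ims=[grab_frame(n) for n in ("scene","side","wrist")]
a=cv2.resize(ims[0][110:200,170:290],(400,300),interpolation=3);b=cv2.resize(ims[1][80:200,200:360],(400,300),interpolation=3)
save(np.vstack([np.hstack([a,b]),np.hstack([cv2.resize(ims[2],(400,300)),a*0])]),"pics/hov.png")
E
```

```text
t: 8.35
eef_pos: [0.5093, -0.2159, 0.2675]
ee_rot: [3.141, -0.002, 0.11]
force: [-1.1, 0.1, -1.7]
width: 0.0134
gripper_force: 30.0
```

View pics/hov.png

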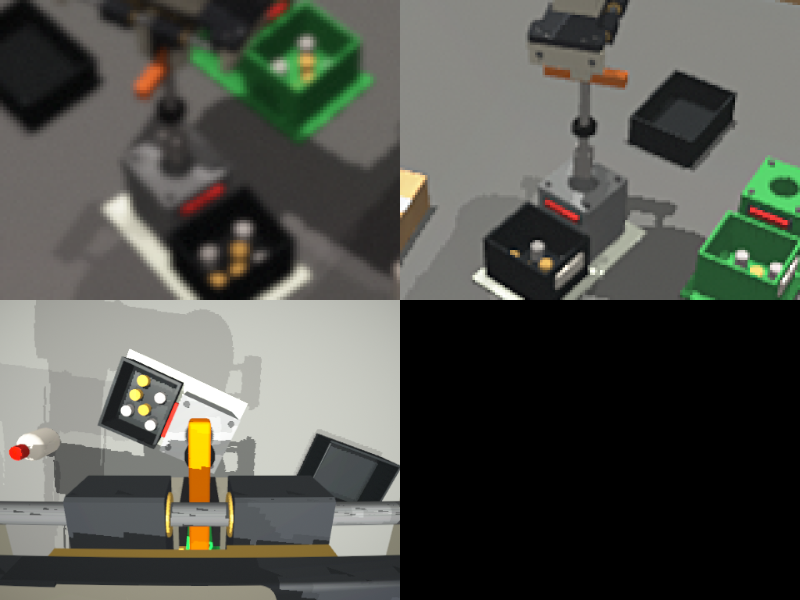

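The key hangs over the grey bore in both fixed views (side about (585,180) in the crop). I'll lower it now.

```bash
python3 -m handwheel '[{"delta_pos":[0,0,-0.3],"dr":[0,0,0]},{"delta_pos":[0,0,-0.3],"dr":[0,0,0]},{"delta_pos":[0,0,-0.3],"dr":[0,0,0]},{"delta_pos":[0,0,-0.3],"dr":[0,0,0]},{"delta_pos":[0,0,0],"dr":[0,0,0]}]' && python3 -m handwheel '[{"delta_pos":[0,0,-0.3],"dr":[0,0,0]},{"delta_pos":[0,0,-0.3],"dr":[0,0,0]},{"delta_pos":[0,0,-0.2],"dr":[0,0,0]},{"delta_pos":[0,0,0],"dr":[0,0,0]}]'
```

```text
t: 9.0
eef_pos: [0.5075, -0.2157, 0.2281]
ee_rot: [-3.141, 0.003, 0.11]
force: [0.2, 0.4, -3.1]
width: 0.0138
gripper_force: 30.0
t: 9.4
eef_pos: [0.5079, -0.2158, 0.2048]
ee_rot: [-3.141, 0.002, 0.11]
force: [-0.6, 0.1, -2.2]
width: 0.013
gripper_force: 30.0
```

```bash
python3 -m handwheel '[{"delta_pos":[0,0,-0.15],"dr":[0,0,0]},{"delta_pos":[0,0,-0.15],"dr":[0,0,0]},{"delta_pos":[0,0,-0.1],"dr":[0,0,0]},{"delta_pos":[0,0,-0.1],"dr":[0,0,0]},{"delta_pos":[0,0,0],"dr":[0,0,0]},{"delta_pos":[0,0,0],"dr":[0,0,0]}]' && python3 -m handwheel '[{"delta_pos":[0,0,-0.06],"dr":[0,0,0]},{"delta_pos":[0,0,-0.06],"dr":[0,0,0]},{"delta_pos":[0,0,0],"dr":[0,0,0]},{"delta_pos":[0,0,0],"dr":[0,0,0]}]'
```

```text
t: 10.0
eef_pos: [0.5086, -0.2159, 0.1911]
ee_rot: [3.141, -0.0, 0.11]
force: [-0.3, -0.1, -2.7]
width: 0.0131
gripper_force: 30.0
t: 10.4
eef_pos: [0.5085, -0.2159, 0.1874]
ee_rot: [3.142, 0.0, 0.11]
force: [0.4, 0.7, -2.5]
width: 0.0134
gripper_force: 30.0
```

```bash
python3 -m handwheel '[{"delta_pos":[0,0,-0.05],"dr":[0,0,0]},{"delta_pos":[0,0,0],"dr":[0,0,0]},{"delta_pos":[0,0,0],"dr":[0,0,0]}]' && python3 -m handwheel '[{"delta_pos":[0,0,-0.03],"dr":[0,0,0]},{"delta_pos":[0,0,0],"dr":[0,0,0]},{"delta_pos":[0,0,0],"dr":[0,0,0]}]'&& python3 -m handwheel '[{"delta_pos":[0,0,-0.03],"dr":[0,0,0]},{"delta_pos":[0,0,0],"dr":[0,0,0]},{"delta_pos":[0,0,0],"dr":[0,0,0]}]'
```

```text
t: 10.7
eef_pos: [0.5085, -0.2159, 0.1859]
ee_rot: [3.142, 0.0, 0.11]
force: [-1.2, -0.2, -2.3]
width: 0.0135
gripper_force: 30.0
t: 11.0
eef_pos: [0.5085, -0.2159, 0.1851]
ee_rot: [3.142, 0.0, 0.11]
force: [-0.4, 0.4, -2.7]
width: 0.0136
gripper_force: 30.0
t: 11.3
eef_pos: [0.5088, -0.216, 0.1846]
ee_rot: [3.141, -0.001, 0.11]
force: [-1.4, 0.1, 1.6]
width: 0.0131
gripper_force: 30.0
```

```bash
python3 -m handwheel '[{"delta_pos":[0,0,-0.03],"dr":[0,0,0]},{"delta_pos":[0,0,0],"dr":[0,0,-5]},{"delta_pos":[0,0,0],"dr":[0,0,-5]},{"delta_pos":[0,0,0],"dr":[0,0,0]}]' && python3 -m handwheel '[{"delta_pos":[0,0,0],"dr":[0,0,-5]},{"delta_pos":[0,0,0],"dr":[0,0,-5]},{"delta_pos":[0,0,0],"dr":[0,0,0]}]'
```

```text
t: 11.7
eef_pos: [0.5089, -0.216, 0.1838]
ee_rot: [3.141, -0.001, -0.066]
force: [-0.6, 0.2, 3.6]
width: 0.0137
gripper_force: 30.0
t: 12.0
eef_pos: [0.508, -0.2156, 0.1825]
ee_rot: [-3.141, 0.001, -0.238]
force: [-0.6, -0.2, -2.7]
width: 0.0134
gripper_force: 30.0
```

```bash
python3 -m handwheel '[{"delta_pos":[0,0,0],"dr":[0,0,-5]},{"delta_pos":[0,0,-0.06],"dr":[0,0,0]},{"delta_pos":[0,0,-0.03],"dr":[0,0,0]},{"delta_pos":[0,0,0],"dr":[0,0,0]}]' && python3 -m handwheel '[{"delta_pos":[0,0,-0.05],"dr":[0,0,0]},{"delta_pos":[0,0,-0.03],"dr":[0,0,0]},{"delta_pos":[0,0,0],"dr":[0,0,0]}]'
```

```text
t: 12.4
eef_pos: [0.5082, -0.2158, 0.1801]
ee_rot: [3.141, 0.001, -0.323]
force: [0.8, 0.2, -2.1]
width: 0.0134
gripper_force: 30.0
t: 12.7
eef_pos: [0.5084, -0.2159, 0.178]
ee_rot: [3.142, 0.0, -0.326]
force: [0.2, -0.2, -3.2]
width: 0.0131
gripper_force: 30.0
```

```bash
python3 -m handwheel '[{"delta_pos":[0,0,-0.06],"dr":[0,0,0]},{"delta_pos":[0,0,-0.06],"dr":[0,0,0]},{"delta_pos":[0,0,0],"dr":[0,0,0]}]' && python3 -m handwheel '[{"delta_pos":[0,0,-0.06],"dr":[0,0,0]},{"delta_pos":[0,0,-0.06],"dr":[0,0,0]},{"delta_pos":[0,0,0],"dr":[0,0,0]}]'
```

```text
t: 13.0
eef_pos: [0.5083, -0.2158, 0.1742]
ee_rot: [3.142, 0.0, -0.326]
force: [-0.3, 0.1, -2.5]
width: 0.0136
gripper_force: 30.0
t: 13.3
eef_pos: [0.5084, -0.2158, 0.1706]
ee_rot: [3.142, 0.0, -0.326]
force: [0.3, -0.2, -2.4]
width: 0.0136
gripper_force: 30.0
```

```bash
python3 -m handwheel '[{"delta_pos":[0,0,-0.05],"dr":[0,0,0]},{"delta_pos":[0,0,-0.03],"dr":[0,0,0]},{"delta_pos":[0,0,0],"dr":[0,0,0]},{"delta_pos":[0,0,0],"dr":[0,0,0]}]' && python3 -m handwheel '[{"delta_pos":[0,0,-0.03],"dr":[0,0,0]},{"delta_pos":[0,0,0],"dr":[0,0,0]},{"delta_pos":[0,0,0],"dr":[0,0,0]}]'
```

```text
t: 13.7
eef_pos: [0.5086, -0.2159, 0.1686]
ee_rot: [3.142, -0.0, -0.326]
force: [-0.1, -0.3, -2.6]
width: 0.0131
gripper_force: 30.0
t: 14.0
eef_pos: [0.5085, -0.2159, 0.1677]
ee_rot: [-3.142, -0.0, -0.326]
force: [-0.8, 0.0, -2.9]
width: 0.0135
gripper_force: 30.0
```

```bash
python3 -m handwheel '[{"delta_pos":[0,0,-0.03],"dr":[0,0,0]},{"delta_pos":[0,0,0],"dr":[0,0,0]},{"delta_pos":[0,0,0],"dr":[0,0,0]}]' 
python3 - <<'E'
from h import *
ims=[grab_frame(n) for n in ("scene","side")]
a=cv2.resize(ims[0][110:200,170:290],(400,300),interpolation=3);b=cv2.resize(ims[1][80:200,200:360],(400,300),interpolation=3)
save(np.hstack([a,b]),"pics/seat.png"); print(get_state()["moment"])
E
```

```text
t: 14.3
eef_pos: [0.5087, -0.2159, 0.167]
ee_rot: [-3.142, -0.0, -0.326]
force: [0.0, -0.4, -0.7]
width: 0.0136
gripper_force: 30.0
[-0.00197864 -0.04353521 -0.0161626 ]
```

View pics/seat.png

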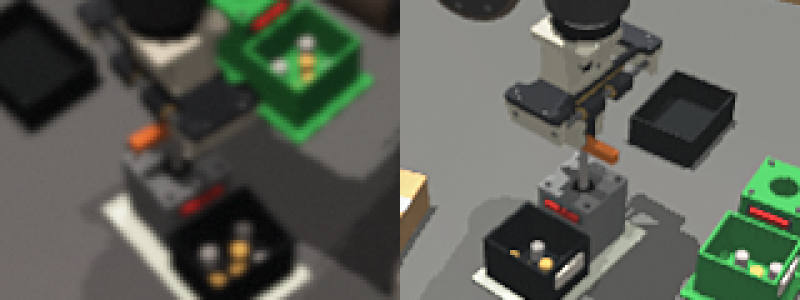

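The key is seated (TCP z 0.167) and the tongue is still in. I'll turn it clockwise.

```bash
python3 -m handwheel '[{"delta_pos":[0,0,0],"dr":[0,0,-4]},{"delta_pos":[0,0,0],"dr":[0,0,-5]},{"delta_pos":[0,0,0],"dr":[0,0,-5]},{"delta_pos":[0,0,0],"dr":[0,0,-5]},{"delta_pos":[0,0,0],"dr":[0,0,-5]},{"delta_pos":[0,0,0],"dr":[0,0,-5]},{"delta_pos":[0,0,0],"dr":[0,0,0]}]' && python3 -c "
from station import *
print(get_state()['moment'])"
python3 -m handwheel '[{"delta_pos":[0,0,0],"dr":[0,0,-5]},{"delta_pos":[0,0,0],"dr":[0,0,-5]},{"delta_pos":[0,0,0],"dr":[0,0,-5]},{"delta_pos":[0,0,0],"dr":[0,0,-5]},{"delta_pos":[0,0,0],"dr":[0,0,-5]},{"delta_pos":[0,0,0],"dr":[0,0,-5]},{"delta_pos":[0,0,0],"dr":[0,0,0]}]' && python3 -c "
from station import *
print(get_state()['moment'])"
```

```text
t: 15.1
eef_pos: [0.5087, -0.2159, 0.1669]
ee_rot: [-3.141, -0.0, -0.834]
force: [0.6, -0.4, -0.4]
width: 0.0136
gripper_force: 30.0
[-0.01890031 -0.05665902  0.01509947]
t: 15.8
eef_pos: [0.5086, -0.216, 0.1669]
ee_rot: [-3.141, -0.0, -1.355]
force: [-0.9, -0.5, -0.3]
width: 0.0134
gripper_force: 30.0
[ 0.03953756 -0.08331359 -0.00263454]
```

```bash
python3 - <<'E'
from h import *
ims=[grab_frame(n) for n in ("scene","side")]
a=cv2.resize(ims[0][110:200,170:290],(400,300),interpolation=3);b=cv2.resize(ims[1][110:200,220:340],(400,300),interpolation=3)
save(np.hstack([a,b]),"pics/turn.png"); print(get_state()["moment"])
E
```

```text
[-0.05681028 -0.10131847  0.04807403]
```

View pics/turn.png

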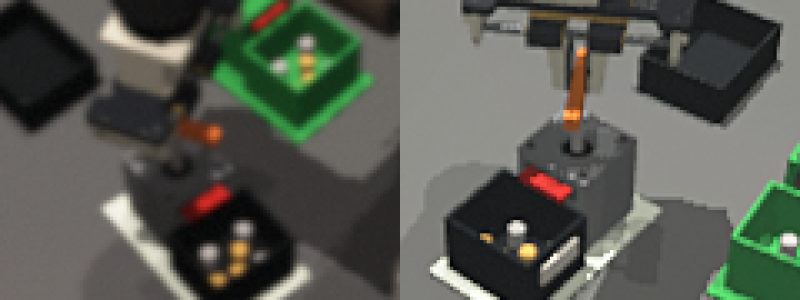

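The tongue is about half out in the side crop at (548,185), so it is driving. I'll go on to the stop.

```bash
m(){ python3 -c "
from station import *
print([round(float(x),3) for x in get_state()['moment']])"; }
python3 -m handwheel '[{"delta_pos":[0,0,0],"dr":[0,0,-5]},{"delta_pos":[0,0,0],"dr":[0,0,-5]},{"delta_pos":[0,0,0],"dr":[0,0,-5]},{"delta_pos":[0,0,0],"dr":[0,0,-5]},{"delta_pos":[0,0,0],"dr":[0,0,-5]},{"delta_pos":[0,0,0],"dr":[0,0,-5]},{"delta_pos":[0,0,0],"dr":[0,0,-4]},{"delta_pos":[0,0,0],"dr":[0,0,0]}]'; m
python3 -m handwheel '[{"delta_pos":[0,0,0],"dr":[0,0,-3]},{"delta_pos":[0,0,0],"dr":[0,0,0]},{"delta_pos":[0,0,0],"dr":[0,0,0]}]' | grep -E "rot|force"; m
python3 -m handwheel '[{"delta_pos":[0,0,0],"dr":[0,0,-2]},{"delta_pos":[0,0,0],"dr":[0,0,0]},{"delta_pos":[0,0,0],"dr":[0,0,0]}]' | grep -E "rot|force"; m
```

```text
t: 16.7
eef_pos: [0.5086, -0.2159, 0.1669]
ee_rot: [-3.141, -0.0, -1.948]
force: [-1.1, 0.2, 0.7]
width: 0.0132
gripper_force: 30.0
[-0.033, 0.032, 0.077]
ee_rot: [-3.141, -0.0, -1.998]
force: [-0.2, -0.1, 0.9]
gripper_force: 30.0
[-0.024, 0.011, 0.078]
ee_rot: [-3.141, 0.0, -2.035]
force: [-1.1, -0.5, 0.8]
gripper_force: 30.0
[-0.087, 0.008, 0.084]
```

```bash
m(){ python3 -c "
from station import *
print([round(float(x),3) for x in get_state()['moment']])"; }
python3 -m handwheel '[{"delta_pos":[0,0,0],"dr":[0,0,-2]},{"delta_pos":[0,0,0],"dr":[0,0,0]},{"delta_pos":[0,0,0],"dr":[0,0,0]}]' | grep -E "rot|force"; m
python3 -m handwheel '[{"delta_pos":[0,0,0],"dr":[0,0,-2]},{"delta_pos":[0,0,0],"dr":[0,0,0]},{"delta_pos":[0,0,0],"dr":[0,0,0]}]' | grep -E "rot|force"; m
python3 - <<'E'
from h import *
ims=[grab_frame(n) for n in ("scene","side")]
a=cv2.resize(ims[0][110:200,170:290],(400,300),interpolation=3);b=cv2.resize(ims[1][110:200,220:340],(400,300),interpolation=3)
save(np.hstack([a,b]),"pics/turn2.png")
E
```

```text
ee_rot: [-3.141, -0.0, -2.07]
force: [0.1, -0.3, 2.1]
gripper_force: 30.0
[-0.057, 0.024, 0.105]
ee_rot: [-3.141, 0.0, -2.105]
force: [0.4, 0.0, 2.2]
gripper_force: 30.0
[-0.116, 0.059, 0.121]
```

View pics/turn2.png

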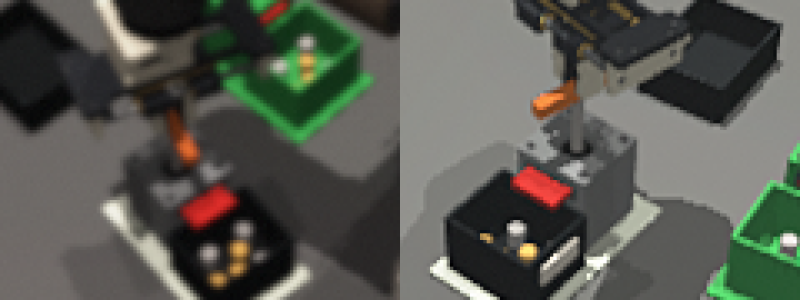

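```bash
python3 - <<'E'
from h import *
np.set_printoptions(precision=4,suppress=True)
u=np.array([.30,.954]); u/=np.linalg.norm(u); M=np.array([.5086,-.2155])
for n,roi in (("side",(250,140,300,180)),("scene",(205,145,260,185))):
    im=grab_frame(n); c,T=cal(n); h=cv2.cvtColor(im,cv2.COLOR_RGB2HSV)
    m=cv2.inRange(h,(0,150,90),(6,255,255))|cv2.inRange(h,(174,150,90),(180,255,255))
    ys,xs=np.nonzero(m[roi[1]:roi[3],roi[0]:roi[2]]); P=np.array([atz(c,T,(x+roi[0],y+roi[1]),.0885)[:2]-M for x,y in zip(xs,ys)])
    s=P@u; w=P@np.array([u[1],-u[0]]); b=np.abs(w)<18
    print(n,len(s),"along",s[b].min(),np.percentile(s[b],[2,50,98]),s[b].max(),"across",w.min(),w.max())
E
```

```text
side 125 along 0.0390555170065015 [0.0399 0.0547 0.0691] 0.07063027931951536 across -0.02805309112290122 0.02553675248035444
scene 127 along 0.04020336382038484 [0.041  0.0565 0.0715] 0.07237229590556815 across -0.025271159162798335 0.0288363392933729
```

```bash
python3 - <<'E'
from h import *
np.set_printoptions(precision=4,suppress=True)
u=np.array([.30,.954]); u/=np.linalg.norm(u); M=np.array([.5086,-.2155])
for n,roi in (("side",(250,140,300,180)),("scene",(205,145,260,185))):
  for im in (np.load(n+".npy"),grab_frame(n)):
    c,T=cal(n); h=cv2.cvtColor(im,cv2.COLOR_RGB2HSV)
    m=cv2.inRange(h,(0,150,90),(6,255,255))|cv2.inRange(h,(174,150,90),(180,255,255))
    ys,xs=np.nonzero(m[roi[1]:roi[3],roi[0]:roi[2]]); P=np.array([atz(c,T,(x+roi[0],y+roi[1]),.0885)[:2]-M for x,y in zip(xs,ys)])
    s=P@u; w=P@np.array([u[1],-u[0]]); b=np.abs(w)<18
    # front edge: mean of top values by across-bins
    fr=[s[(w>=a)&(w<a+.006)].max() for a in np.arange(-.018,.018,.006) if ((w>=a)&(w<a+.006)).any()]
    print(n,len(s),"front",np.mean(fr))
E
m(){ python3 -c "
from station import *
print([round(float(x),3) for x in get_state()['moment']])"; }
python3 -m handwheel '[{"delta_pos":[0,0,0],"dr":[0,0,-1]},{"delta_pos":[0,0,0],"dr":[0,0,0]},{"delta_pos":[0,0,0],"dr":[0,0,0]}]' | grep -E "rot|force"; m
```

```text
side 38 front 0.046364201428182844
side 124 front 0.06859319228232126
scene 45 front 0.05029502941323638
scene 129 front 0.07135946495045858
ee_rot: [-3.141, 0.0, -2.124]
force: [-0.5, -0.7, 3.7]
gripper_force: 30.0
[-0.078, 0.027, 0.121]
```

```bash
m(){ python3 -c "
from station import *
print([round(float(x),3) for x in get_state()['moment']])"; }
for i in 1; do python3 -m handwheel '[{"delta_pos":[0,0,0.01],"dr":[0,0,-2]},{"delta_pos":[0,0,0],"dr":[0,0,0]},{"delta_pos":[0,0,0],"dr":[0,0,0]}]' | grep -E "rot|force:"; m; done
python3 -m handwheel '[{"delta_pos":[0,0,0],"dr":[0,0,-1.5]},{"delta_pos":[0,0,0],"dr":[0,0,0]},{"delta_pos":[0,0,0],"dr":[0,0,0]}]' | grep -E "rot|force:"; m
```

```text
ee_rot: [3.141, -0.0, -2.158]
force: [-0.8, -0.2, 0.7]
gripper_force: 30.0
[-0.114, -0.008, 0.026]
ee_rot: [3.141, -0.0, -2.185]
force: [-0.5, -0.2, 0.3]
gripper_force: 30.0
[-0.144, -0.033, 0.079]
```

```bash
m(){ python3 -c "
from station import *
print([round(float(x),3) for x in get_state()['moment']])"; }
python3 -m handwheel '[{"delta_pos":[0,0,0],"dr":[0,0,-1.5]},{"delta_pos":[0,0,0],"dr":[0,0,0]},{"delta_pos":[0,0,0],"dr":[0,0,0]}]' | grep -E "rot|force:"; m
python3 - <<'E'
from h import *
u=np.array([.30,.954]); u/=np.linalg.norm(u); M=np.array([.5086,-.2155])
for n,roi in (("side",(250,140,300,180)),("scene",(205,145,260,185))):
    im=grab_frame(n); c,T=cal(n); h=cv2.cvtColor(im,cv2.COLOR_RGB2HSV)
    m=cv2.inRange(h,(0,150,90),(6,255,255))|cv2.inRange(h,(174,150,90),(180,255,255))
    ys,xs=np.nonzero(m[roi[1]:roi[3],roi[0]:roi[2]]); P=np.array([atz(c,T,(x+roi[0],y+roi[1]),.0885)[:2]-M for x,y in zip(xs,ys)])
    s=P@u; w=P@np.array([u[1],-u[0]])
    fr=[s[(w>=a)&(w<a+.006)].max() for a in np.arange(-.018,.018,.006) if ((w>=a)&(w<a+.006)).any()]
    print(n,len(s),"front",np.mean(fr))
E
```

```text
ee_rot: [3.141, -0.0, -2.211]
force: [-0.3, -0.1, -0.9]
gripper_force: 30.0
[-0.073, -0.052, 0.101]
side 122 front 0.07027455486582568
scene 131 front 0.0725849831709284
```

```bash
m(){ python3 -c "
from station import *
print([round(float(x),3) for x in get_state()['moment']])"; }
python3 -m handwheel '[{"delta_pos":[0,0,0],"dr":[0,0,-1.2]},{"delta_pos":[0,0,0],"dr":[0,0,0]},{"delta_pos":[0,0,0],"dr":[0,0,0]}]' | grep -E "rot|force:"; m
```

```text
ee_rot: [3.141, -0.0, -2.232]
force: [0.1, -0.3, -1.2]
gripper_force: 30.0
[-0.137, -0.007, 0.111]
```

```bash
m(){ python3 -c "
from station import *
print([round(float(x),3) for x in get_state()['moment']])"; }
python3 -m handwheel '[{"delta_pos":[0,0,0],"dr":[0,0,-1.2]},{"delta_pos":[0,0,0],"dr":[0,0,0]},{"delta_pos":[0,0,0],"dr":[0,0,0]}]' | grep -E "rot|force:"; m
```

```text
ee_rot: [3.141, -0.0, -2.253]
force: [-0.2, -0.4, -0.4]
gripper_force: 30.0
[-0.069, -0.01, 0.067]
```

```bash
m(){ python3 -c "
from station import *
print([round(float(x),3) for x in get_state()['moment']])"; }
python3 -m handwheel '[{"delta_pos":[0,0,0],"dr":[0,0,-1.2]},{"delta_pos":[0,0,0],"dr":[0,0,0]},{"delta_pos":[0,0,0],"dr":[0,0,0]}]' | grep -E "rot|force:"; m
python3 - <<'E'
from h import *
u=np.array([.30,.954]); u/=np.linalg.norm(u); M=np.array([.5086,-.2155])
for n,roi in (("side",(250,140,300,180)),("scene",(205,145,260,185))):
    im=grab_frame(n); c,T=cal(n); h=cv2.cvtColor(im,cv2.COLOR_RGB2HSV)
    m=cv2.inRange(h,(0,150,90),(6,255,255))|cv2.inRange(h,(174,150,90),(180,255,255))
    ys,xs=np.nonzero(m[roi[1]:roi[3],roi[0]:roi[2]]); P=np.array([atz(c,T,(x+roi[0],y+roi[1]),.0885)[:2]-M for x,y in zip(xs,ys)])
    s=P@u; w=P@np.array([u[1],-u[0]])
    fr=[s[(w>=a)&(w<a+.006)].max() for a in np.arange(-.018,.018,.006) if ((w>=a)&(w<a+.006)).any()]
    print(n,len(s),"front",np.mean(fr))
E
```

```text
ee_rot: [3.141, -0.0, -2.274]
force: [-0.5, 0.1, -2.0]
gripper_force: 30.0
[-0.081, -0.009, 0.122]
side 125 front 0.07114661132677559
scene 132 front 0.07397018406389586
```

```bash
python3 -m handwheel '[{"delta_pos":[0,0,-0.01],"dr":[0,0,0.5]},{"delta_pos":[0,0,0],"dr":[0,0,0]}]' && python3 -m handwheel '[{"delta_pos":[0,0,0],"dr":[0,0,0]},{"delta_pos":[0,0,0],"dr":[0,0,0]},{"delta_pos":[0,0,0],"dr":[0,0,0]},{"delta_pos":[0,0,0],"dr":[0,0,0]},{"delta_pos":[0,0,0],"dr":[0,0,0]},{"delta_pos":[0,0,0],"dr":[0,0,0]},{"delta_pos":[0,0,0],"dr":[0,0,0]},{"delta_pos":[0,0,0],"dr":[0,0,0]},{"delta_pos":[0,0,0],"dr":[0,0,0]},{"delta_pos":[0,0,0],"dr":[0,0,0]}]' -1 && python3 -m handwheel '[{"delta_pos":[0,0,0.3],"dr":[0,0,0]},{"delta_pos":[0,0,0.6],"dr":[0,0,0]},{"delta_pos":[0,0,1],"dr":[0,0,0]},{"delta_pos":[0,0,1],"dr":[0,0,0]},{"delta_pos":[0,0,1],"dr":[0,0,0]},{"delta_pos":[0,0,0],"dr":[0,0,0]},{"delta_pos":[0,0,0],"dr":[0,0,0]},{"delta_pos":[0,0,0],"dr":[0,0,0]}]'
python3 - <<'E'
from h import *
ims=[grab_frame(n) for n in ("scene","side")]
u=np.array([.30,.954]); u/=np.linalg.norm(u); M=np.array([.5086,-.2155])
for im,n,roi in ((ims[1],"side",(250,140,300,180)),(ims[0],"scene",(205,145,260,185))):
    c,T=cal(n); h=cv2.cvtColor(im,cv2.COLOR_RGB2HSV)
    m=cv2.inRange(h,(0,150,90),(6,255,255))|cv2.inRange(h,(174,150,90),(180,255,255))
    ys,xs=np.nonzero(m[roi[1]:roi[3],roi[0]:roi[2]]); P=np.array([atz(c,T,(x+roi[0],y+roi[1]),.0885)[:2]-M for x,y in zip(xs,ys)])
    s=P@u; w=P@np.array([u[1],-u[0]])
    fr=[s[(w>=a)&(w<a+.006)].max() for a in np.arange(-.018,.018,.006) if ((w>=a)&(w<a+.006)).any()]
    print(n,len(s),"front",np.mean(fr),"key bar centre expected",proj(c,T,[.5086,-.2155,.166]))
a=cv2.resize(ims[0][110:200,170:290],(400,300),interpolation=3);b=cv2.resize(ims[1][110:200,220:340],(400,300),interpolation=3)
save(np.hstack([a,b]),"pics/end.png")
E
```

```text
t: 20.7
eef_pos: [0.5087, -0.2159, 0.1669]
ee_rot: [-3.141, 0.0, -2.265]
force: [-0.5, -0.4, 0.2]
width: 0.0137
gripper_force: 30.0
t: 21.7
eef_pos: [0.5085, -0.2159, 0.1668]
ee_rot: [-3.142, 0.0, -2.265]
force: [0.2, -0.7, 0.4]
width: 0.0851
gripper_force: 0.0
t: 22.5
eef_pos: [0.508, -0.2157, 0.2832]
ee_rot: [3.141, -0.0, -2.266]
force: [-0.2, -0.5, -1.4]
width: 0.0876
gripper_force: 0.0
side 122 front 0.07114661132677559 key bar centre expected [272.78268226 136.92723675]
scene 128 front 0.0732778193889383 key bar centre expected [221.30819995 146.85147032]
```

View pics/end.png

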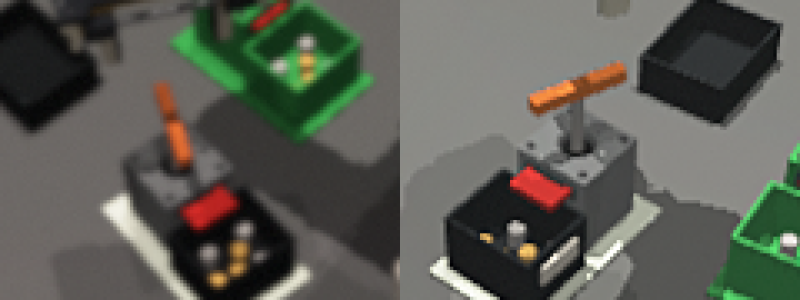

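The key stands upright and seated, with its bar centre at (577,88) in the side crop against (576,90) expected. The tongue is fully out, and the gripper is clear above it.

```bash
python3 -c "
from station import *
print(job_done())"
```

```text
the job is handed in; nothing more can be done
None
```

The job is handed in at about 22.6 s of 64 s: the orange T-key stands released and seated on the stem, the tongue measures about 23–25 of 24 mm out in the camera images, and wrist forces stayed within a few newtons; I did not feel the hard stop itself, and the judge's verdict was not shown.

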